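# Closing-time tidy of the train table

## Robot

A 6-joint arm with a two-finger parallel gripper is mounted at the origin on the work surface. World frame = base frame: x ahead of the robot, y to its left, z up, the work surface at z = 0. Lengths are in mm, angles in degrees, forces in N, time in s.
With the tool pointing down it reaches from about 300 to 850 mm from the base axis. Payload 4.2 kg.
Tool frame: the origin (TCP) lies on the centre line of the jaws, within the pads' length; the fingertips stand 11 mm ahead of it and the grasp point (between the pads) lies 8 mm behind it; z points along the fingers, y is the line along which they close (so a half turn about z gives the same grasp; the last joint's range is limited). The gripper opens to 91 mm and grips with 3 to 60 N. Pads are 32 mm wide; open, the fingers measure 118 mm over their backs; the gripper's body (76 mm by 178 mm) begins 60 mm behind the grasp point.
Start: joints at [-78.495, 18.312, 89.639, -0, 72.044, -1.146], TCP at [125.933, -561.055, 224.976] pointing down, gripper open.
Joint ranges: [-177.97, 177.97], [-48.28, 115.42], [12.27, 149.76], [-77.06, 257.06], [2.81, 150.46], [-146.56, 146.56]. Speed limits (degrees/s): [147.25, 147.25, 180, 180, 180, 180].

## Interface

Orientations are given as [roll, pitch, yaw] about the fixed x, y, z axes, in that order (R = Rz(yaw) Ry(pitch) Rx(roll)).
In Python, from workcell import env, grab_frame, camera_model, models gives the robot as it stands.
- The arm moves only by the shell command python3 -m crank 'ROWS' [FORCE]. ROWS is text: rows parted by semicolons, each of 7 numbers parted by spaces: the closure, from -1 (fully open) to 1 (shut), so that 0 is half open, then the shift along the tool's x, y, z in mm, then the turn, a rotation vector about the tool's x, y, z in degrees. A call has 1 to 10 rows; each row shifts and turns the commanded pose from where the row before left it, along the tool's axes as they then stand; what a row does not reach is not made up. A row lasts 1/8 s, in which the tool goes at most 62.5 mm and 10.7 degrees, less where a joint would pass 70% of its speed; a pose out of reach is approached as far as the arm can. A call is refused whole if a number of a shift passes 62.5 or a number of a turn 10.7, either way. A call with a gripper value outside its range is refused whole. The fingers move at their own pace and stop on an object; FORCE is the grip in N (left out, the last holds). Time passes only in rows, so rows that do not move let the fingers close. It gives the time, the measured TCP pose, the force, the opening and the grip force at its end, in the units of the state.
- env.state(): the state, without advancing time (a new reading comes with each control period).
- grab_frame(name): name is "scene" or "top" or "wrist"; returns the picture (420x560x3 uint8, blue, green, red); there is no depth.
- camera_model(name): a dict with "K" (3x3 intrinsics, pixels), "R" (3x3) and "t" (3): a world point X has camera coordinates R X + t; the wrist camera has in their place "mount" (4x4, takes a point from camera to tool coordinates, whose origin is the TCP and whose axes are the flange's). Camera axes: x right, y down, z forward; pixel columns grow to the right and rows downward; lengths in mm; the calibration is good to about 2 mm. A picture is of the moment at which its call begins: read the wrist's pose just before it. camera_model takes no time and is no camera call.
- env.job_done(): hands the job in; it is judged then, once.
Trained networks look in the newest picture that a camera, given by its name, has taken for a name from the list of things; names that differ only in an ending like _2 or _b are one class to them, and where a whole thing is asked for, a point or a joint stands for the part that bears it (a point fixed in the world has none). Each returns a list of dicts, best first, with "p" (0 to 1); they miss things now and then, are a little off and sometimes report something else, mostly with a low value. They report only what shows in the picture. A call takes as long as a camera call. They do not tell look-alikes from the thing itself.
- models.search_frame(name, camera): "point" ([x, y, z] in mm, in world coordinates, good to about 4 mm: the middle of the surface that is visible of it).
The state is a dict: "time_s": time; "qpos": joint angles; "qvel": joint speeds; "effort": joint torques, N m; "ee_pos": TCP position; "ee_rot": TCP orientation; "force": force on the tool from outside, world axes, zero at the start; "torque": the same for the moment, N m; "gripper_width": finger opening in mm; "gripper_force": force on a finger pad.
Only numpy, scipy, OpenCV 4.12 (cv2) and the standard library are available. Lean on these libraries where they do the work, as an engineer would, in place of code of your own. Each camera call takes 0.05 s, during which the arm holds its last target. There are 200 camera calls.

## Task

Tidy the train table for the night: the hand brushes have been left standing on their bristles, so pull each one out of its pot, turn it end for end and put it back into the same pot handle-down, bristles up. Also take the three wooden bridges out of their rack and pack them into the snug plywood crate, standing upright side by side with all feet down on its floor; tilting the held pile in along one end wall helps. Leave the engine and the pile of tunnel halves where they are.

Things in the scene. Friction and masses are not known exactly. Their poses are not given: they have to be found in the camera images.
- pot1: white stoneware pot with a blue band, round and open, too heavy to move: 72 mm outside and 64 mm inside diameter, 86 mm tall, floor 6 mm thick (80 mm deep inside). Origin: centre of its underside; z up.
- brush1: beech hand brush, 190 mm long, 70 g, round straight handle 18 mm in diameter and 132 mm long (58 to 190 mm from the bristle tips); flat head 36 x 24 mm, 52 mm long with tan bristles 35 mm long. Balances about 80 mm from the bristle tips. It does not roll when lying. Starts standing bristles-down in the pot of the same number; may be absent. Origin: centre of the bristle end; its z axis runs along the handle towards the handle end; x is the head's 36 mm width.
- brush1_end (a point): centre of the handle end of that brush, 190 mm from the bristle end
- brush1_tip (a point): centre of the bristle end of that brush (at the brush's origin)
- pot2: white stoneware pot with a blue band, round and open, too heavy to move: 72 mm outside and 64 mm inside diameter, 86 mm tall, floor 6 mm thick (80 mm deep inside). Origin: centre of its underside; z up.
- brush2: brush like brush1, starting in the pot of the same number; may be absent. Same frame.
- brush2_end (a point): centre of the handle end of that brush, 190 mm from the bristle end
- brush2_tip (a point): centre of the bristle end of that brush (at the brush's origin)
- pot3: white stoneware pot with a blue band, round and open, too heavy to move: 72 mm outside and 64 mm inside diameter, 86 mm tall, floor 6 mm thick (80 mm deep inside). Origin: centre of its underside; z up.
- brush3: brush like brush1, starting in the pot of the same number; may be absent. Same frame.
- brush3_end (a point): centre of the handle end of that brush, 190 mm from the bristle end
- brush3_tip (a point): centre of the bristle end of that brush (at the brush's origin)
- rack: low wooden rack, fixed: 134 x 76 x 24 mm (x, y, z), with a recess 106 x 47 mm and 14 mm deep (recess floor 10 mm above the table) in which the three bridges stand on their feet side by side. Origin: centre of its underside; x along its length.
- bridge1: flat beech toy bridge standing upright like a portal: 100 mm long (x), 14 mm thick (y), 80 mm tall (z), 60 g; the top 36 mm is a solid beam, below it two legs 26 mm wide. Origin: centre of the underside, midway between the feet. bridge1, 2, 3 stand in a row along the rack's y, 14.5 mm apart; together 43 mm thick.
- bridge2: bridge like bridge1; same frame.
- bridge3: bridge like bridge1; same frame.
- crate: loose open plywood crate, 0.6 kg: 119 x 61 x 44 mm outside (x, y, z), 105 x 47 mm inside, walls and floor 7 mm thick (37 mm deep inside). Just takes the three bridges standing side by side, lengthways along its x. Origin: centre of its underside.
- engine: small black wooden toy engine, 85 x 34 x 60 mm, loose bystander; origin: centre of its underside
- tunnels: pile of three natural wood tunnel halves, 110 x 85 mm, 156 mm tall, loose bystander; origin: centre of its underside
Not all that is in view belongs to the job. What is shaped like the bridge1 but red or turquoise is not meant.

How it is judged (in metres and radians):
At the end, for the whole second after the job is handed in: Each brush stands in its own pot, handle end under 35 mm and bristle end over 130 mm above the table; all three bridges stand in the crate, feet within 9 mm of its floor, within 0.25 rad of upright, 0.15 rad of lengthways and 30 mm of its centre; crate flat on the table; all at rest (horizontal distance between brush1_end and pot1 below 0.034 m and z of brush1_end in the frame of pot1 below 0.035 m and z of brush1_tip in the frame of pot1 above 0.13 m and linear speed of each of brush1, brush2, brush3, bridge1, bridge2, bridge3 below 0.05 m/s and horizontal distance between brush2_end and pot2 below 0.034 m and z of brush2_end in the frame of pot2 below 0.035 m and z of brush2_tip in the frame of pot2 above 0.13 m and horizontal distance between brush3_end and pot3 below 0.034 m and z of brush3_end in the frame of pot3 below 0.035 m and z of brush3_tip in the frame of pot3 above 0.13 m and z of bridge1 in the frame of crate between 0 and 0.016 m and horizontal distance between each of bridge1, bridge2, bridge3 and crate below 0.03 m and angle between each of bridge1, bridge2, bridge3's own z axis and vertical below 0.25 rad and angle between the x axis of each of bridge1, bridge2, bridge3 and the x axis of crate, either way round below 0.15 rad and z of bridge2 in the frame of crate between 0 and 0.016 m and z of bridge3 in the frame of crate between 0 and 0.016 m and angle between crate's own z axis and vertical below 0.1 rad and height (world z) of crate below 0.01 m); the robot touches nothing.
It fails at once if the engine was pushed more than 30 mm (distance of engine from where it was at the start of the episode above 0.03 m).
It fails at once if the pile of tunnel halves was pushed more than 30 mm (distance of tunnels from where it was at the start of the episode above 0.03 m).
Of brush1, brush2, brush3 only 2 to 3 are there at a start; the rules pass over those that are not, and their reading is None.
At some moment in a run one of crate may be knocked a few centimetres aside while the robot is not near it.
It also fails if it takes over 210 s, if anything falls off the work surface, if the arm or the gripper's body presses on something with over 40 N, if the wrist force passes 120 N, or if a joint passes its speed limit or range.

## Working session

There is one attempt and no reset: what is moved stays moved. The work goes in short steps, Python scripts to look and compute and a shell command to move; the robot and the scene stay as the last step left them, time stands still between calls to the robot, and variables do not carry over. Pictures are saved under pics/ and viewed, at most 14 in all, crops included, and the job is handed in when it is done.

```bash
ls; mkdir -p pics
python3 - <<'E'
from workcell import env, grab_frame, camera_model, models
import cv2
s=env.state(); print({k:s[k] for k in('time_s','ee_pos','ee_rot','gripper_width','force')})
a=grab_frame('scene');cv2.imwrite('pics/scene0.png',a)
for n in ['pot1','brush1','brush1_end','bridge1','crate','rack','engine','tunnels']:
    print('scene',n,[(x['p'],[round(v) for v in x['point']]) for x in models.search_frame(n,'scene')])
b=grab_frame('top');cv2.imwrite('pics/top0.png',b)
for n in ['pot1','brush1','brush1_end','bridge1','crate','rack','engine','tunnels']:
    print('top',n,[(x['p'],[round(v) for v in x['point']]) for x in models.search_frame(n,'top')])
for c in('scene','top','wrist'):
    print(c,camera_model(c))
E
```

```text
pics
{'time_s': 0.0, 'ee_pos': array([ 125.81893564, -560.57334506,  224.12547419]), 'ee_rot': array([-1.79898602e+02,  3.51170358e-05,  1.26501527e+01]), 'gripper_width': 91.4587522608253, 'force': array([-0.00640689, -0.16002623, -0.04342535])}
scene pot1 [(0.97, [592, 268, 51]), (0.95, [660, 123, 60]), (0.61, [486, 380, 50])]
scene brush1 [(0.86, [574, 271, 128]), (0.78, [464, 391, 131]), (0.73, [639, 124, 119]), (0.41, [614, -115, 24])]
scene brush1_end [(0.51, [572, 269, 126])]
scene bridge1 [(0.86, [630, -8, 64]), (0.77, [588, -119, 76]), (0.72, [594, -259, 71]), (0.65, [600, -155, 90]), (0.51, [599, -139, 89])]
scene crate [(0.92, [433, -286, 26])]
scene rack [(0.69, [614, -114, 20]), (0.39, [640, 124, 117])]
scene engine [(0.86, [812, 5, 45])]
scene tunnels [(0.96, [732, -354, 130]), (0.2, [430, -289, 24])]
top pot1 [(0.9, [559, 268, 38]), (0.79, [473, 378, 48]), (0.6, [635, 119, 34]), (0.51, [702, -356, 157])]
top brush1 [(0.49, [457, 382, 105]), (0.47, [562, 264, 97])]
top brush1_end [(0.65, [565, 263, 97]), (0.31, [460, 380, 103])]
top bridge1 [(0.8, [574, -265, 78]), (0.7
[... 858 characters left out ...]
0.99979989, -0.01467511],
       [-0.99531673, -0.01212648, -0.09590384],
       [ 0.09570669,  0.01591021, -0.99528242]]), 't': array([  11.61944903,  635.72574356, 1402.41985638])}
wrist {'K': array([[304.15201971,   0.        , 280.06441626],
       [  0.        , 304.15201971, 207.23011359],
       [  0.        ,   0.        ,   1.        ]]), 'mount': array([[-7.76818920e-05, -9.58044237e-01, -2.86620366e-01,
         8.28723314e+01],
       [ 9.99999983e-01, -2.60076599e-05, -1.84095090e-04,
         1.47526638e-01],
       [ 1.68916915e-04, -2.86620375e-01,  9.58044222e-01,
        -1.59961777e+02],
       [ 0.00000000e+00,  0.00000000e+00,  0.00000000e+00,
         1.00000000e+00]])}
```

View pics/scene0.png

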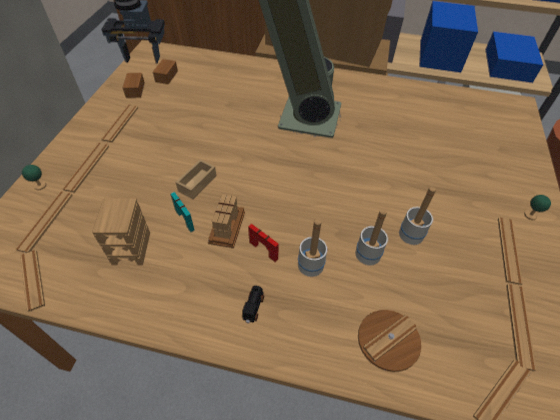

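View pics/top0.png

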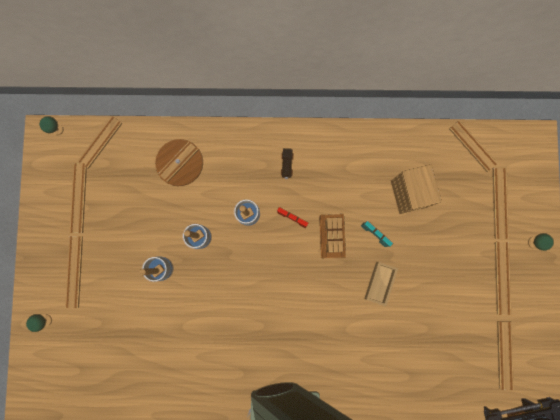

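The pots with brushes are at top px (155,269), (195,236) and (246,211), so all three are there. The rack with three natural bridges is at (333,236) and the crate at (380,283). The red (292,216) and turquoise (377,234) bridges are look-alikes standing outside the rack, so they are not meant.

```bash
cat > h.py <<'E'
from workcell import env, grab_frame, camera_model, models
import cv2, numpy as np
from scipy.spatial.transform import Rotation as Ro
def pose():
    s=env.state(); return np.array(s['ee_pos']),Ro.from_euler('xyz',s['ee_rot'],degrees=True)
def cam(name,P=None):
    c=camera_model(name);K=c['K']
    if name!='wrist': return K,c['R'],c['t']
    p,R=P or pose(); T=np.eye(4);T[:3,:3]=R.as_matrix();T[:3,3]=p
    W=np.linalg.inv(T@c['mount']); return K,W[:3,:3],W[:3,3]
def ray(C,uv,z):
    K,R,t=C; d=R.T@np.linalg.solve(K,[uv[0],uv[1],1]); o=-R.T@t
    return o+d*(z-o[2])/d[2]
def proj(C,X):
    K,R,t=C; c=R@np.asarray(X,float)+t; u=K@c; return u[:2]/u[2]
def go(pos,rpy,P=None):
    p,R=P or pose(); T=Ro.from_euler('xyz',rpy,degrees=True)
    print('shift tool',(R.inv().apply(np.array(pos)-p)).round(1),'rotvec',((R.inv()*T).as_rotvec(degrees=True)).round(1))
def look(name,f):
    P=pose();im=grab_frame(name);cv2.imwrite('pics/'+f,im);return im,cam(name,P)
def find(n,c): 
    return [(round(x['p'],2),[round(v) for v in x['point']]) for x in models.search_frame(n,c)]
E
python3 -m crank '-1 50.6 -31.8 0 0 0 0;-1 50.6 -31.8 0 0 0 0;-1 50.6 -31.8 0 0 0 0;-1 50.6 -31.8 0 0 0 0;-1 50.6 -31.8 0 0 0 0;-1 50.6 -31.8 0 0 0 0;-1 50.6 -31.8 0 0 0 0;-1 50.6 -31.8 0 0 0 0;-1 50.6 -31.8 0 0 0 0;-1 50.6 -31.8 0 0 0 0'
python3 -m crank '-1 0 0 0 0 0 8.6;-1 0 0 0 0 0 0'
python3 - <<'E'
from h import *
im,C=look('wrist','w1.png'); print(env.state()['qpos'],pose()[0])
for n in['bridge1','rack','crate']: print(n,[(q,x,proj(C,x).round()) for q,x in find(n,'wrist')])
t=grab_frame('top')
cv2.imwrite('pics/c1.png',np.hstack([cv2.resize(t[190:310,120:270],(600,480),interpolation=3)]))
E
```

```text
time_s: 2.15
ee_pos: [551.3, -138.4, 225.1]
ee_rot: [180.0, -0.0, 12.7]
force: [0.1, -1.4, 0.6]
gripper_width: 91.0
gripper_force: 0.0
time_s: 2.4
ee_pos: [550.2, -139.3, 224.7]
ee_rot: [180.0, 0.0, 4.2]
force: [0.6, -1.8, -0.8]
gripper_width: 91.0
gripper_force: 0.0
[-1.54263826e+01  1.76424573e+01  9.06466144e+01 -1.35318363e-02
  7.17332373e+01  7.03686983e+01] [ 549.8643142  -139.87604222  224.81714616]
bridge1 [(0.93, [625, -17, 79], array([159., 115.])), (0.85, [579, -260, 84], array([402., 182.])), (0.76, [580, -142, 92], array([285., 173.])), (0.75, [576, -128, 88], array([271., 176.])), (0.72, [577, -154, 96], array([297., 178.]))]
rack [(0.97, [601, -130, 26], array([275., 145.]))]
crate [(0.57, [473, -298, 37], array([402., 259.]))]
```

View pics/w1.png

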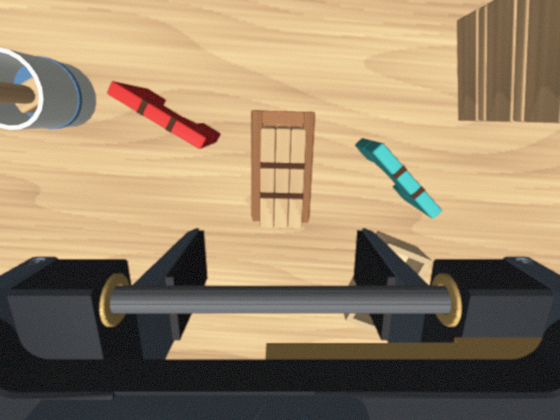

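View pics/c1.png

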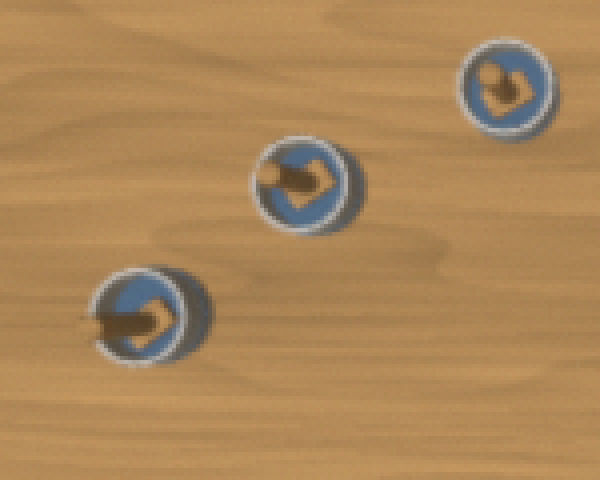

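The wrist view shows the natural bridges in the rack at px (264–302, 127–227), aligned with the tool. Red is at (163,115), turquoise at (400,178) and the crate is hidden behind the right finger. The three pots show in the crop with nearly vertical brushes.

Run:
```python
from h import *
C=cam('wrist')
for uv in[(264,127),(302,127),(260,226),(302,226)]: print('br',ray(C,uv,90).round(1))
for uv in[(252,112),(314,112),(252,221),(311,221)]: print('rack',ray(C,uv,24).round(1))
T=cam('top')
for uv in[(246.2,212),(195.5,236.2),(154.5,269.2)]: print('pot',ray(T,uv,86).round(1))
for uv in[(377,262),(394,266),(382,303),(366,299)]: print('crate',ray(T,uv,44).round(1))
# brush ends
for uv in[(120+488/4,190+73/4),(120+268/4,190+174/4),(120+92/4,190+326/4)]: print('end',ray(T,uv,196).round(1))
```

```text
br [ 621.5 -120.3   90. ]
br [ 624.  -155.9   90. ]
br [ 522.6 -121.6   90. ]
br [ 525.6 -164.9   90. ]
rack [ 634.6 -102.6   24. ]
rack [ 639.6 -172.7   24. ]
rack [ 504.  -108.4   24. ]
rack [ 509.2 -182.3   24. ]
pot [631.  122.3  86. ]
pot [557.7 269.9  86. ]
pot [459.9 387.   86. ]
crate [ 489.4 -269.    44. ]
crate [ 478.2 -319.6   44. ]
crate [ 368.5 -283.1   44. ]
crate [ 379.6 -235.8   44. ]
end [630.4 123.9 196. ]
end [560.  271.3 196. ]
end [456.4 386.5 196. ]
```

```bash
python3 -m crank '-1 22 2 40 0 0 0.7;-1 0 0 40 0 0 0;-1 0 0 40 0 0 0;-1 0 0 25 0 0 0;-1 0 0 12 0 0 0;-1 0 0 0 0 0 0;1 0 0 0 0 0 0;1 0 0 0 0 0 0;1 0 0 0 0 0 0;1 0 0 0 0 0 0' 30
python3 -m crank '1 0 0 0 0 0 0;1 0 0 0 0 0 0' 30
```

```text
time_s: 3.9
ee_pos: [572.2, -140.4, 68.3]
ee_rot: [180.0, -0.0, 3.4]
force: [0.0, -0.2, 0.4]
gripper_width: 54.1
gripper_force: 0.0
time_s: 4.15
ee_pos: [572.1, -140.4, 68.0]
ee_rot: [-180.0, -0.0, 3.3]
force: [-0.6, 0.0, 0.6]
gripper_width: 41.7
gripper_force: 30.0
```

```bash
python3 -m crank '1 0 0 -15 0 0 0;1 0 0 -25 0 0 0;1 0 0 -40 0 0 0;1 0 0 -40 0 0 0;1 0 0 0 0 0 10.2;1 0 0 0 0 0 10.2;1 -36 28.5 0 0 0 0;1 -36 28.5 0 0 0 0;1 -36 28.5 0 0 0 0;1 -36 28.5 0 0 0 0' 30
python3 -m crank '1 -36 28.5 0 0 0 0;1 -36 28.5 0 0 0 0;1 0 0 0 0 0 0;1 0 0 0 0 0 0' 30
python3 - <<'E'
from h import *
im,C=look('wrist','w2.png'); print(find('crate','wrist'),pose()[0],pose()[1].as_euler('xyz',degrees=True))
np.save('P2.npy',np.r_[pose()[0],pose()[1].as_rotvec()])
E
```

```text
time_s: 5.4
ee_pos: [399.6, -207.6, 188.7]
ee_rot: [180.0, -0.1, -17.0]
force: [0.9, -0.2, -1.1]
gripper_width: 41.8
gripper_force: 30.0
time_s: 5.9
ee_pos: [316.1, -240.8, 188.7]
ee_rot: [180.0, -0.1, -17.1]
force: [0.5, -0.8, -1.9]
gripper_width: 41.8
gripper_force: 30.0
[(0.74, [436, -289, 8])] [ 316.46564788 -240.51959271  188.3187814 ] [ 1.79989849e+02 -6.24422321e-02 -1.69945670e+01]
```

View pics/w2.png

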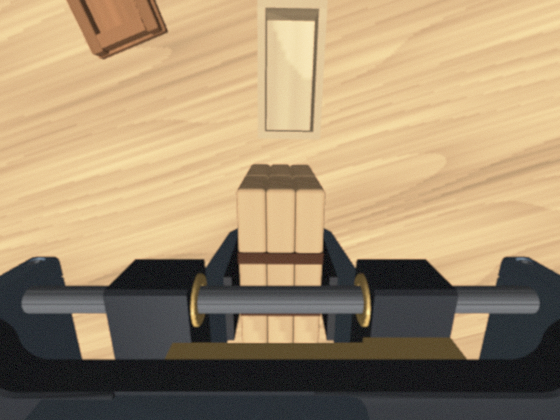

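The view shows the held pile in front and the crate ahead at px (258–326, 0–131). I'll enlarge it to read its rim.

Run:
```python
import cv2
im=cv2.imread('pics/w2.png');cv2.imwrite('pics/c2.png',cv2.resize(im[0:145,230:360],(520,580),interpolation=3))
```

```text
(no output)
```

View pics/c2.png

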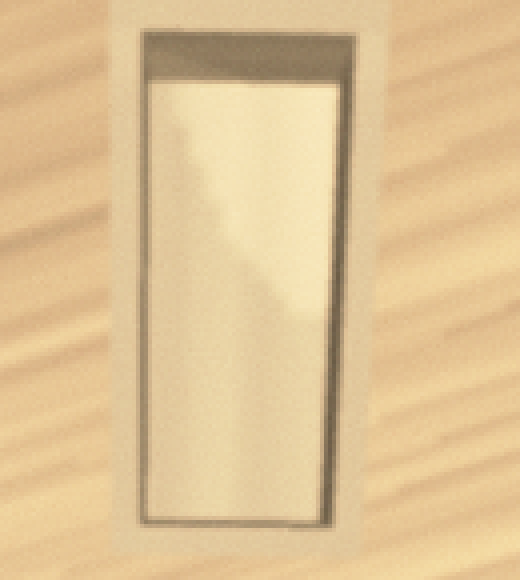

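Run:
```python
from h import *
v=np.load('P2.npy');P=(v[:3],Ro.from_rotvec(v[3:]));C=cam('wrist',P)
Q=[ray(C,uv,44) for uv in[(265.25,8),(319,8.5),(265.25,131.25),(312.75,131.75)]]
for q in Q: print(q.round(1), P[1].inv().apply(q-P[0]).round(1))
c=np.mean(Q,0);print('centre',c.round(1),P[1].inv().apply(c-P[0]).round(1))
for a,b in((2,0),(3,1)): d=Q[a]-Q[b]; d=-d; print('yaw',np.degrees(np.arctan2(-d[1],-d[0])),np.linalg.norm(d))
for a,b in((0,1),(2,3)): d=Q[b]-Q[a]; print('yaw',np.degrees(np.arctan2(d[0],-d[1])),np.linalg.norm(d))
for uv in[(239,191),(322,191)]: print('pile',P[1].inv().apply(ray(C,uv,P[0][2]+22)-P[0]).round(1))
```

```text
[ 486.3 -278.2   44. ] [173.3 -13.6 144.5]
[ 472.2 -323.1   44. ] [172.9  33.4 144.5]
[ 386.8 -246.3   44. ] [ 68.7 -15.1 144.4]
[ 372.8 -290.3   44. ] [ 68.3  31.1 144.4]
centre [ 429.5 -284.5   44. ] [120.8   9.  144.5]
yaw 162.20401155519176 104.5823236079539
yaw 161.76926101342445 104.69115679705455
yaw -17.45997088317483 46.97555391220616
yaw -17.585477555001876 46.18068687336704
pile [ 49.3 -19.8 -21.9]
pile [ 49.3  18.9 -21.9]
```

```bash
python3 -m crank '1 40 3 0 0 0 0.9;1 40 3 0 0 0 0;1 40.3 3.2 0 0 0 0;1 0 0 30 0 0 0;1 0 0 30 0 0 0;1 0 0 19 0 0 0;1 0 0 0 0 0 0;1 0 0 0 0 0 0' 30
python3 - <<'E'
from h import *
P=pose();im,C=look('wrist','w3.png'); print(P[0],P[1].as_euler('xyz',degrees=True))
np.save('P3.npy',np.r_[P[0],P[1].as_rotvec()])
cv2.imwrite('pics/c3.png',cv2.resize(im[120:260,190:370],(720,560),interpolation=3))
c=np.array([429.5,-284.5,44]);R=Ro.from_euler('z',-17.8,degrees=True)
for sx,sy in((1,1),(1,-1),(-1,1),(-1,-1)): X=c+R.apply([sx*52.5,sy*23.5,0]);print('pred',proj(C,X).round(1),(proj(C,X)-[190,120])*4)
E
```

```text
time_s: 7.0
ee_pos: [428.4, -285.9, 109.6]
ee_rot: [180.0, -0.1, -17.9]
force: [-0.2, 0.4, -1.1]
gripper_width: 41.8
gripper_force: 30.0
[ 428.42012324 -285.88521144  109.57862892] [ 1.79976709e+02 -7.90658961e-02 -1.78970737e+01]
pred [246.8 158.3] [227.18077767 153.07651703]
pred [310.4 158.2] [481.7022576  152.60699237]
pred [250.9 284.2] [243.7277921  656.97189579]
pred [307.1 284.1] [468.30200663 656.56051097]
```

View pics/c3.png

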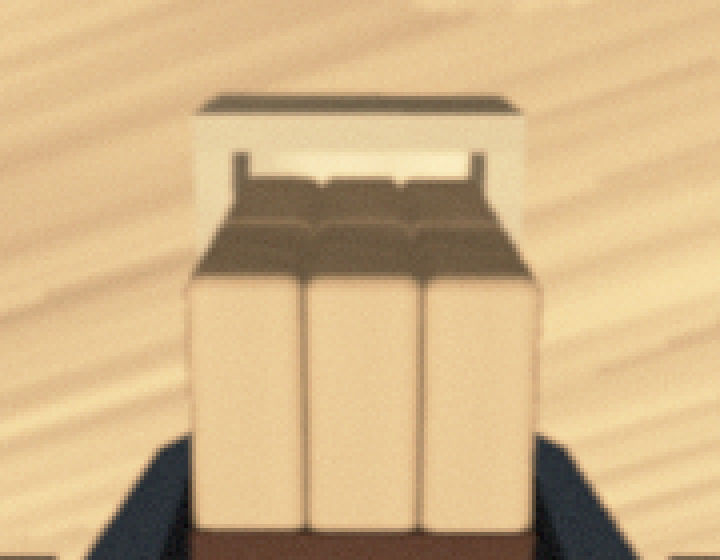

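Run:
```python
from h import *
v=np.load('P3.npy');P=(v[:3],Ro.from_rotvec(v[3:]));C=cam('wrist',P)
for n,a,b,z in(('rimL',234,152,44),('rimR',484,152,44),('footL',242,178,51.6),('footR',478,178,51.6),('topL',192,276,131.6),('topR',538,276,131.6)): print(n,P[1].inv().apply(ray(C,(190+a/4,120+b/4),z)-P[0]).round(1))
```

```text
rimL [ 53.2 -24.   65.6]
rimR [53.2 22.2 65.7]
footL [ 49.5 -21.9  58. ]
footR [49.5 20.4 58.1]
topL [ 50.3 -20.3 -22. ]
topR [ 50.3  20.  -21.9]
```

The crop shows the feet inside the crate rim with about 2 mm clear at each side (rim px 234–484, feet 242–478). Lowering now.

```bash
python3 -m crank '1 1 0 4 0 0 0;1 0 0 4 0 0 0;1 0 0 4 0 0 0;1 0 0 4 0 0 0;1 0 0 0 0 0 0' 30
python3 -m crank '1 0 0 6 0 0 0;1 0 0 6 0 0 0;1 0 0 6 0 0 0;1 0 0 0 0 0 0' 30
```

```text
time_s: 7.68
ee_pos: [428.0, -286.0, 92.5]
ee_rot: [-180.0, 0.1, -18.0]
force: [-0.2, 0.3, -1.7]
gripper_width: 42.1
gripper_force: 30.0
time_s: 8.18
ee_pos: [427.9, -285.8, 74.3]
ee_rot: [-180.0, 0.1, -17.9]
force: [0.3, -0.6, -1.2]
gripper_width: 42.2
gripper_force: 30.0
```

```bash
python3 -m crank '1 0 0 4 0 0 0;1 0 0 3 0 0 0;1 0 0 0 0 0 0;0.4 0 0 0 0 0 0;0 0 0 0 0 0 0;-1 0 0 0 0 0 0;-1 0 0 0 0 0 0;-1 0 0 0 0 0 0' 20
python3 -m crank '-1 0 0 -20 0 0 0;-1 0 0 -40 0 0 0;-1 0 0 -40 0 0 0;-1 -40 0 -30 0 0 0;-1 0 0 0 0 0 0'
python3 - <<'E'
from h import *
P=pose();im,C=look('wrist','w4.png'); print(P[0],env.state()['qpos'].round(1))
cv2.imwrite('pics/c4.png',cv2.resize(im[60:330,140:420],(560,540),interpolation=3))
E
```

```text
time_s: 9.18
ee_pos: [428.3, -286.2, 68.1]
ee_rot: [180.0, -0.0, -18.0]
force: [0.1, 0.7, 0.2]
gripper_width: 72.9
gripper_force: 0.0
time_s: 9.8
ee_pos: [389.5, -273.8, 200.3]
ee_rot: [179.9, -0.2, -18.0]
force: [0.3, 0.8, -0.5]
gripper_width: 91.3
gripper_force: 0.0
[ 389.51625008 -273.76143583  200.25666988] [-36.5  10.5 104.4   0.   64.9  71.5]
```

View pics/c4.png

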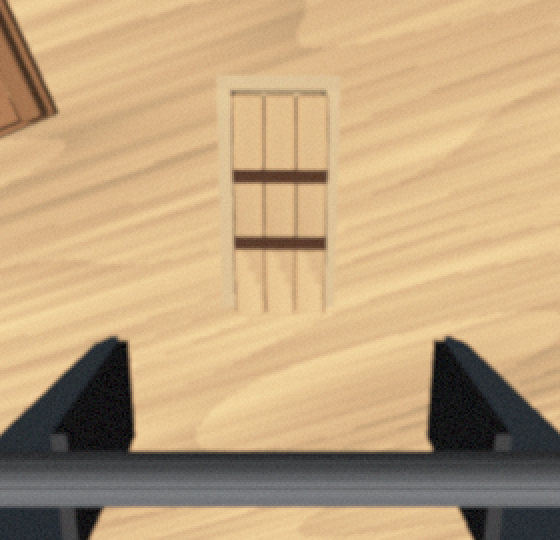

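The crop shows all three bridges level in the crate with its rim around them, so that part is in place. Next the brushes: I go over to the pots and tilt the tool to horizontal.

```bash
python3 -m crank '-1 0 0 -26 0 0 -10.2;-1 0 0 -26 0 0 -10.2;-1 0 0 -26 0 0 -10.2;-1 0 0 -26 0 0 -10.2;-1 0 0 -26 0 0 -10.2;-1 48.5 -35 0 0 0 0;-1 48.5 -35 0 0 0 0;-1 48.5 -35 0 0 0 0;-1 48.5 -35 0 0 0 0;-1 48.5 -35 0 0 0 0'
python3 -m crank '-1 48.5 -35 0 0 0 0;-1 0 0 0 0 0 0;-1 0 0 0 0 0 0'
python3 -c "
from h import *
print(env.state()['qpos'].round(1))"
python3 -m crank '-1 0 0 0 0 8 0;-1 0 0 0 0 8 0;-1 0 0 0 0 0 0'
python3 -c "
from h import *
print(env.state()['qpos'].round(1))"
```

```text
time_s: 11.1
ee_pos: [499.2, 7.3, 326.5]
ee_rot: [-180.0, 0.1, 33.1]
force: [1.1, 0.4, -0.3]
gripper_width: 91.1
gripper_force: 0.0
time_s: 11.48
ee_pos: [519.7, 60.9, 326.6]
ee_rot: [-180.0, 0.1, 33.1]
force: [-0.1, 0.2, 0.5]
gripper_width: 91.4
gripper_force: 0.0
[ 5.5 10.9 85.3 -0.  83.9 62.4]
time_s: 11.85
ee_pos: [517.5, 58.6, 327.7]
ee_rot: [-180.0, -15.9, 32.8]
force: [0.2, -0.4, -0.2]
gripper_width: 91.2
gripper_force: 0.0
[-0.1  3.4 95.7  9.3 67.7 54.5]
```

```bash
python3 -m crank '-1 0 0 0 0 7 0;-1 0 0 0 0 7 0;-1 0 0 0 0 7 0;-1 0 0 0 0 7 0;-1 0 0 0 0 7 0;-1 0 0 0 0 0 0'
python3 -c "
from h import *
print(env.state()['qpos'].round(1))"
python3 -m crank '-1 0 0 0 0 6.5 0;-1 0 0 0 0 6.5 0;-1 0 0 0 0 6.5 0;-1 0 0 0 0 6.5 0;-1 0 0 0 0 6.5 0;-1 0 0 0 0 6.5 0;-1 0 0 0 0 0 0'
python3 -c "
from h import *
print(env.state()['qpos'].round(1),pose()[1].as_matrix().round(3))"
```

```text
time_s: 12.6
ee_pos: [518.8, 60.1, 326.1]
ee_rot: [-179.6, -50.8, 32.7]
force: [1.5, -0.6, 0.2]
gripper_width: 91.2
gripper_force: 0.0
[-16.2  -4.8 119.8  58.4  43.6   4.3]
time_s: 13.48
ee_pos: [520.9, 61.5, 326.0]
ee_rot: [-116.6, -89.6, -30.0]
force: [0.7, 0.2, -0.9]
gripper_width: 91.2
gripper_force: 0.0
[-27.5  12.5 143.4 116.9  78.4 -68.3] [[ 0.006  0.55   0.835]
 [-0.004 -0.835  0.55 ]
 [ 1.    -0.007 -0.003]]
```

```bash
python3 -m crank '-1 -36 1.5 0 0 0 0;-1 -36 1.5 0 0 0 0;-1 -36 1.5 0 0 0 0;-1 -36 1.5 0 0 0 0;-1 -36 1.5 0 0 0 0;-1 -34 1.5 0 0 0 0;-1 0 0 0 0 0 0;-1 0 0 0 0 0 0'
python3 - <<'E'
from h import *
print(env.state()['qpos'].round(1)); P=pose();R=P[1]
for X in ([630.5,123,112],): print(R.inv().apply(np.array(X)-P[0]).round(1), R.as_matrix().round(3)[2])
im,C=look('wrist','w5.png')
print([(q,x,R.inv().apply(np.array(x)-P[0]).round()) for q,x in find('brush1','wrist')])
E
```

```text
time_s: 14.48
ee_pos: [531.8, 50.5, 116.7]
ee_rot: [29.8, -89.9, -176.3]
force: [0.8, -0.5, 0.0]
gripper_width: 91.6
gripper_force: 0.0
[ -28.5   53.8  149.3  116.   100.7 -110.7]
[ -4.9  -5.9 122.3] [1.    0.001 0.002]
[(0.75, [565, 266, 142], array([  25., -161.,  147.])), (0.69, [630, 120, 142], array([ 25.,  -4., 120.]))]
```

View pics/w5.png

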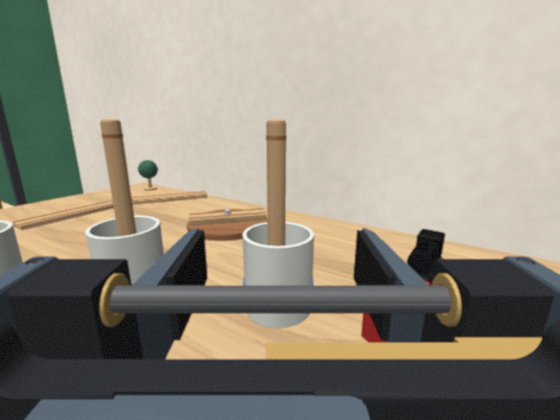

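The view shows pot1's brush straight ahead between the open fingers at px (276,122–243), upright. The second brush is at (115,180) on the left, and red is low behind the right finger. Approaching and grasping.

```bash
python3 -m crank '-1 -4 -5 30 0 0 0;-1 0 0 40 0 0 0;-1 0 0 35 0 0 0;-1 0 0 25 0 0 0;-1 0 0 0 0 0 0;1 0 0 0 0 0 0;1 0 0 0 0 0 0;1 0 0 0 0 0 0;1 0 0 0 0 0 0;1 0 0 0 0 0 0' 30
python3 -m crank '1 0 0 0 0 0 0;1 0 0 0 0 0 0;1 0 0 0 0 0 0' 30
python3 -c "
from h import *
print(env.state()['qpos'].round(1))"
```

```text
time_s: 15.82
ee_pos: [637.2, 125.5, 110.7]
ee_rot: [-167.7, -89.9, 21.1]
force: [-0.1, -0.2, -0.7]
gripper_width: 44.1
gripper_force: 0.0
time_s: 16.2
ee_pos: [637.2, 125.7, 110.8]
ee_rot: [176.4, -89.9, 37.0]
force: [-0.1, -0.7, -0.0]
gripper_width: 17.2
gripper_force: 30.0
[-10.   50.  138.1 136.3  95.8 -95.6]
```

```bash
python3 -m crank '1 15 0 0 0 0 0;1 30 0 0 0 0 0;1 40 0 0 0 0 0;1 45 0 0 0 0 0;1 0 0 0 0 0 10;1 0 0 0 0 0 10;1 0 0 0 0 0 10;1 0 0 0 0 0 10;1 0 0 0 0 0 10;1 0 0 0 0 0 10' 30
python3 -m crank '1 0 0 0 0 0 10;1 0 0 0 0 0 10;1 0 0 0 0 0 10;1 0 0 0 0 0 10;1 0 0 0 0 0 10;1 0 0 0 0 0 10;1 0 0 0 0 0 10;1 0 0 0 0 0 10;1 0 0 0 0 0 10;1 0 0 0 0 0 10' 30
python3 -m crank '1 0 0 0 0 0 10;1 0 0 0 0 0 10;1 0 0 0 0 0 0;1 0 0 0 0 0 0' 30
python3 - <<'E'
from h import *
P=pose();print(env.state()['qpos'].round(1),P[1].as_matrix().round(3))
g=P[0]-8*P[1].as_matrix()[:,2]; print('grasp',g)
im,C=look('scene','s5.png'); 
for n in('brush1','brush1_end','brush1_tip'): print(find(n,'scene'))
u=proj(C,g).astype(int); a,b=max(0,u[1]-100),max(0,u[0]-110)
cv2.imwrite('pics/c5.png',cv2.resize(im[a:a+200,b:b+220],(660,600),interpolation=3)); print(u,a,b)
E
```

```text
time_s: 17.45
ee_pos: [637.0, 125.9, 240.5]
ee_rot: [-90.1, -29.7, -56.5]
force: [0.7, 0.2, -1.3]
gripper_width: 17.0
gripper_force: 30.0
time_s: 18.7
ee_pos: [637.0, 125.9, 240.4]
ee_rot: [-90.4, 70.4, -56.9]
force: [0.4, 0.1, -0.7]
gripper_width: 17.5
gripper_force: 30.0
time_s: 19.2
ee_pos: [637.2, 125.8, 240.7]
ee_rot: [-122.7, 89.8, -89.3]
force: [-0.2, 0.0, -0.3]
gripper_width: 17.1
gripper_force: 30.0
[-10.   30.1 136.4 135.8  80.1  99.3] [[ 0.    -0.55   0.835]
 [-0.003  0.835  0.55 ]
 [-1.    -0.002 -0.001]]
grasp [630.50492644 121.44393133 240.7138221 ]
[(0.77, [636, 124, 310]), (0.75, [575, 270, 128])]
[(0.5, [572, 273, 130]), (0.28, [593, 267, 52])]
[(0.66, [571, 272, 135])]
[318 207] 107 208
```

View pics/c5.png

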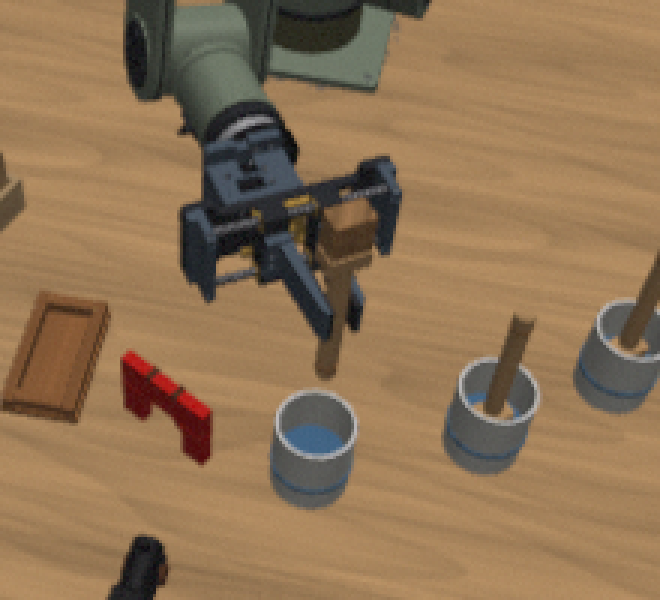

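The crop shows the brush bristles-up in the gripper, directly above its empty pot at crop px (315,440). Lowering and releasing.

```bash
python3 -m crank '1 40 0 0 0 0 0;1 40 0 0 0 0 0;1 30 0 0 0 0 0;1 20 0 0 0 0 0;1 0 0 0 0 0 0' 30
python3 -m crank '0.3 0 0 0 0 0 0;-0.2 0 0 0 0 0 0;-1 0 0 0 0 0 0;-1 0 0 0 0 0 0;-1 0 0 0 0 0 0;-1 0 0 0 0 0 0;-1 0 0 0 0 0 0'
python3 - <<'E'
from h import *
P=pose();print(env.state()['qpos'].round(1))
im=grab_frame('scene')
for n in('brush1','brush1_end','brush1_tip'): print(find(n,'scene'))
E
```

```text
time_s: 20.02
ee_pos: [637.4, 125.6, 109.1]
ee_rot: [155.7, 89.8, -170.9]
force: [-0.5, -0.5, 0.6]
gripper_width: 17.6
gripper_force: 30.0
time_s: 20.9
ee_pos: [637.2, 125.7, 110.9]
ee_rot: [-179.4, 89.9, -146.0]
force: [0.0, 0.2, -0.0]
gripper_width: 84.5
gripper_force: 0.0
[-10.   50.  138.1 136.3  95.8  84.4]
[(0.89, [462, 391, 131]), (0.6, [639, 123, 166]), (0.57, [573, 268, 124])]
[(0.77, [570, 274, 130]), (0.23, [466, -266, 28])]
[(0.64, [813, 6, 42]), (0.61, [441, -290, 83]), (0.5, [571, 273, 135]), (0.16, [636, 123, 163])]
```

Brush 1 reads bristles-up in pot1. Backing out, rising and turning towards pot2.

```bash
cat >> h.py <<'E'
def togo(brush,az,h,xdown=True):
    z=np.array([np.cos(np.radians(az)),np.sin(np.radians(az)),0]);x=np.array([0,0,-1. if xdown else 1.])
    T=Ro.from_matrix(np.c_[x,np.cross(z,x),z]); p,R=pose()
    tgt=np.array([brush[0],brush[1],h])+8*z
    print('final-frame shift',T.inv().apply(tgt-p).round(1),'cur-frame',R.inv().apply(tgt-p).round(1),'rotvec',(R.inv()*T).as_rotvec(degrees=True).round(1))
E
python3 -m crank '-1 0 0 -20 0 0 0;-1 0 0 -20 0 0 0;-1 0 0 -18 0 0 0;-1 -25 0 0 0 0 0;-1 -35 0 0 0 0 0;-1 -40 0 0 0 0 0;-1 -40 0 0 0 0 0;-1 0 0 0 -7.3 0 0;-1 0 0 0 -7.3 0 0;-1 0 0 0 0 0 0'
python3 - <<'E'
from h import *
print(env.state()['qpos'].round(1))
im=grab_frame('top')
for n in('brush1','brush1_end','brush1_tip','pot1','crate'): print(n,find(n,'top'))
togo([559,270.5],48,112)
E
```

```text
time_s: 22.35
ee_pos: [590.4, 92.2, 251.5]
ee_rot: [-89.2, 89.8, -41.4]
force: [-0.1, -0.1, 0.7]
gripper_width: 90.9
gripper_force: 0.0
[-23.4  29.6 131.9 107.9  84.1 107.4]
brush1 [(0.71, [630, 116, 195]), (0.69, [568, 261, 95]), (0.66, [458, 381, 102]), (0.57, [472, 379, 49])]
brush1_end [(0.54, [566, 264, 96])]
brush1_tip [(0.37, [632, 118, 199])]
pot1 [(0.77, [471, 380, 46]), (0.68, [559, 267, 42]), (0.62, [630, 114, 33])]
crate [(0.64, [458, 378, 102]), (0.56, [443, -265, 44]), (0.4, [790, 0, 42])]
final-frame shift [138.6 139.2 119.1] cur-frame [138.7 138.8 119.4] rotvec [ 0.  -0.1 -0.1]
```

```bash
python3 -m crank '-1 0 35 30 0 0 0;-1 0 35 30 0 0 0;-1 0 35 30 0 0 0;-1 0 34 29 0 0 0;-1 0 0 0 0 0 0;-1 0 0 0 0 0 0'
python3 - <<'E'
from h import *
print(env.state()['qpos'].round(1)); P=pose()
im,C=look('scene','s6.png'); print(find('brush1_end','scene'))
togo([559,270.5],48,112)
g=P[0]-8*P[1].as_matrix()[:,2]; u=proj(C,g).astype(int); a,b=u[1]-70,u[0]-70
cv2.imwrite('pics/c6.png',cv2.resize(im[a:a+140,b:b+150],(600,560),interpolation=3)); print(u)
E
```

```text
time_s: 23.4
ee_pos: [565.0, 275.4, 250.7]
ee_rot: [155.8, 89.9, -156.2]
force: [-0.5, -0.1, 0.1]
gripper_width: 91.2
gripper_force: 0.0
[  3.7  28.  138.7 134.9  80.5  99.4]
[(0.75, [572, 269, 125]), (0.17, [592, 266, 56])]
final-frame shift [138.8   2.7   0.8] cur-frame [138.8   2.6   0.9] rotvec [-0.1 -0.1 -0. ]
[386 193]
```

View pics/c6.png

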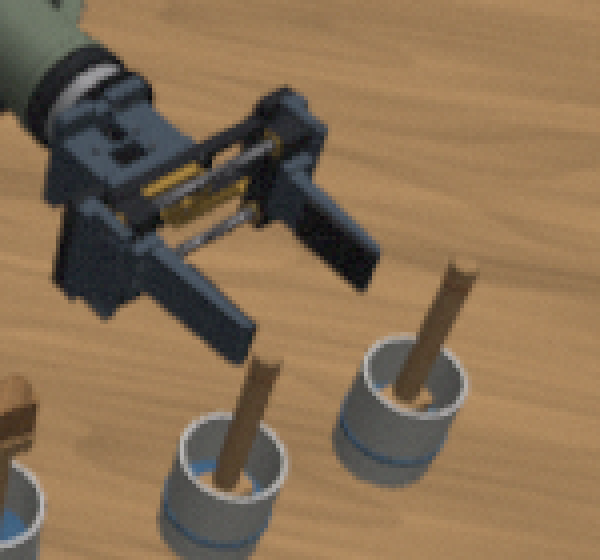

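The crop shows the open fingers above brush 2, whose end is at crop px (263,365). Brush 1 stands bristles-up at the left edge. I'll check the overlap numerically.

Run:
```python
from h import *
C=cam('scene');print(proj(C,[559,270.5,196]))
e=(316+263/4,123+361/4);print('e2',ray(C,e,196))
print('e3',ray(C,(316+462/4,123+266/4),196), proj(C,[457,387,196]))
```

```text
[382.28186191 208.23162911]
e2 [575.02703288 270.43695122 196.        ]
e3 [466.43971688 387.3284594  196.        ] [431.37147676 186.78670326]
```

Run:
```python
from h import *
S=cam('scene');T=cam('top')
def tri(a,b):
    A=[]
    for C,u in((S,a),(T,b)):
        Pm=C[0]@np.c_[C[1],C[2]]; A+= [u[0]*Pm[2]-Pm[0],u[1]*Pm[2]-Pm[1]]
    X=np.linalg.svd(np.array(A))[2][-1]; X=X[:3]/X[3]; return X.round(1),proj(S,X).round(1),proj(T,X).round(1)
print('end2',tri((316+263/4,123+361/4),(120+268/4,190+174/4)))
print('end3',tri((316+462/4,123+266/4),(120+92/4,190+326/4)))
print('end1',tri((316.5,222),(120+488/4,190+73/4)))
for c,z in(([557.7,269.9],86),):print(proj(S,[*c,z]),((316+233/4),(123+456/4)))
```

```text
end2 (array([560.8, 274. , 179.6]), array([382.2, 213.3]), array([187.3, 233.5]))
end3 (array([456. , 390.1, 185.4]), array([431.3, 189.5]), array([142.9, 271.5]))
end1 (array([631.6, 123.7, 186.1]), array([317.2, 222. ]), array([242.4, 208.2]))
[373.0059285  233.90814693] (374.25, 237.0)
```

```bash
python3 -m crank '-1 20 3 2.5 0 0 0;-1 35 0 0 0 0 0;-1 40 0 0 0 0 0;-1 30 0 0 0 0 0;-1 14 0 0 0 0 0;-1 0 0 0 0 0 0;1 0 0 0 0 0 0;1 0 0 0 0 0 0;1 0 0 0 0 0 0;1 0 0 0 0 0 0' 30
python3 -m crank '1 0 0 0 0 0 0;1 0 0 0 0 0 0;1 0 0 0 0 0 0;1 0 0 0 0 0 0' 30
python3 -c "
from h import *
print(env.state()['qpos'].round(1))"
```

```text
time_s: 24.75
ee_pos: [564.6, 279.1, 112.4]
ee_rot: [-129.9, 90.0, -81.9]
force: [-0.6, 1.7, 0.1]
gripper_width: 54.2
gripper_force: 0.0
time_s: 25.25
ee_pos: [564.6, 279.1, 111.6]
ee_rot: [169.1, 89.9, -142.9]
force: [-0.9, 0.0, -1.1]
gripper_width: 16.9
gripper_force: 30.0
[  4.3  50.6 140.9 135.8  98.3  82. ]
```

```bash
python3 -m crank '1 -15 0 0 0 0 0;1 -30 0 0 0 0 0;1 -40 0 0 0 0 0;1 -45 0 0 0 0 0;1 0 0 0 0 0 -10;1 0 0 0 0 0 -10;1 0 0 0 0 0 -10;1 0 0 0 0 0 -10;1 0 0 0 0 0 -10;1 0 0 0 0 0 -10' 30
python3 -m crank '1 0 0 0 0 0 -10;1 0 0 0 0 0 -10;1 0 0 0 0 0 -10;1 0 0 0 0 0 -10;1 0 0 0 0 0 -10;1 0 0 0 0 0 -10;1 0 0 0 0 0 -10;1 0 0 0 0 0 -10;1 0 0 0 0 0 -10;1 0 0 0 0 0 -10' 30
python3 -m crank '1 0 0 0 0 0 -10;1 0 0 0 0 0 -10;1 0 0 0 0 0 0;1 0 0 0 0 0 0' 30
python3 - <<'E'
from h import *
print(env.state()['qpos'].round(1));im=grab_frame('scene')
for n in('brush1','brush1_tip'): print(find(n,'scene'))
togo([557.7,270],48,111,False)
E
```

```text
time_s: 26.5
ee_pos: [564.3, 279.2, 241.3]
ee_rot: [-90.2, 29.7, -42.1]
force: [0.2, 0.4, -1.7]
gripper_width: 17.2
gripper_force: 30.0
time_s: 27.75
ee_pos: [564.3, 279.2, 241.3]
ee_rot: [-90.4, -70.3, -41.6]
force: [0.2, 0.0, -0.3]
gripper_width: 17.1
gripper_force: 30.0
time_s: 28.25
ee_pos: [564.6, 279.2, 241.6]
ee_rot: [-118.3, -89.8, -13.7]
force: [-0.5, 0.1, -0.4]
gripper_width: 17.1
gripper_force: 30.0
[  4.3  29.4 139.1 135.8  81.6 -81.8]
[(0.92, [576, 272, 312]), (0.83, [463, 389, 130])]
[(0.82, [568, 274, 319])]
final-frame shift [-130.8    1.    -3.5] cur-frame [-130.8    1.2   -3.3] rotvec [ 0.   0.1 -0.1]
```

```bash
python3 -m crank '1 -40 1 -3 0 0 0;1 -40 0 0 0 0 0;1 -30 0 0 0 0 0;1 -20 0 0 0 0 0;1 0 0 0 0 0 0' 30
python3 -m crank '0.3 0 0 0 0 0 0;-0.2 0 0 0 0 0 0;-1 0 0 0 0 0 0;-1 0 0 0 0 0 0;-1 0 0 0 0 0 0;-1 0 0 0 0 0 0;-1 0 0 0 0 0 0'
python3 - <<'E'
from h import *
im,C=look('scene','s7.png')
for n in('brush1','brush1_tip','crate'): print(n,find(n,'scene'))
cv2.imwrite('pics/c7.png',cv2.resize(im[140:300,270:450],(720,640),interpolation=3)[:600])
E
```

```text
time_s: 29.02
ee_pos: [563.6, 276.1, 110.1]
ee_rot: [-137.1, -89.8, 5.1]
force: [-0.0, -0.5, 0.1]
gripper_width: 17.3
gripper_force: 30.0
time_s: 29.9
ee_pos: [563.3, 276.2, 111.8]
ee_rot: [-167.4, -89.9, 35.4]
force: [-0.8, 0.4, 0.2]
gripper_width: 84.4
gripper_force: 0.0
brush1 [(0.83, [465, 388, 130]), (0.68, [571, 271, 161]), (0.2, [440, -266, 69])]
brush1_tip [(0.81, [568, 271, 167])]
crate [(0.6, [466, -266, 26])]
```

View pics/c7.png

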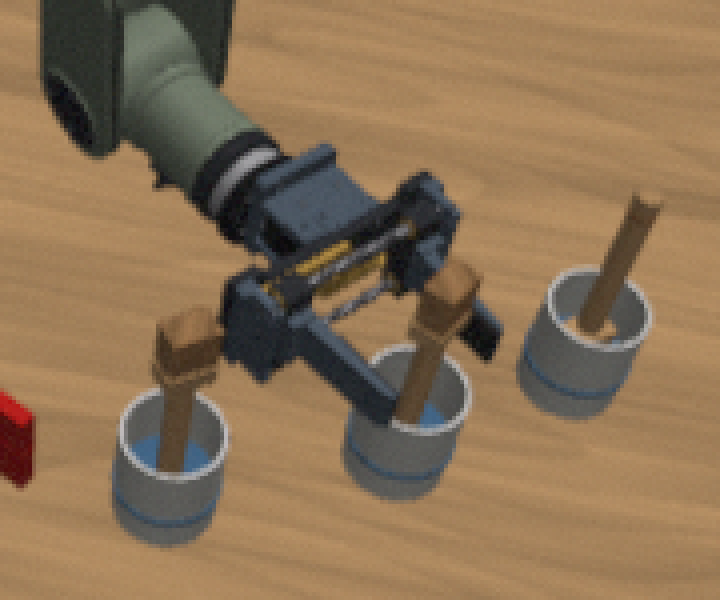

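The crop shows brushes 1 and 2 bristles-up in their pots, with the third still handle-up at crop px (620,260). On to pot3.

```bash
python3 -m crank '-1 0 0 -15 0 0 0;-1 0 0 -18 0 0 0;-1 3 0 -15 0 0 0;-1 25 0 -8 0 0 0;-1 35 0 0 0 0 0;-1 40 0 0 0 0 0;-1 40 0 0 0 0 0;-1 0 0 0 7.2 0 0;-1 0 0 0 7.2 0 0;-1 0 0 0 0 0 0'
python3 - <<'E'
from h import *
print(env.state()['qpos'].round(1))
togo([457,388],62.4,112,False)
E
```

```text
time_s: 31.35
ee_pos: [527.3, 232.9, 255.0]
ee_rot: [99.4, -89.9, 142.8]
force: [-0.1, 0.0, -0.5]
gripper_width: 91.1
gripper_force: 0.0
[ -9.9  28.4 134.5 107.1  84.8 -73.8]
final-frame shift [-143.  -134.2  112.8] cur-frame [-142.7 -134.8  112.4] rotvec [0.2 0.  0.1]
```

```bash
python3 -m crank '-1 0 -34 28 0 0 0;-1 0 -34 28 0 0 0;-1 0 -34 28 0 0 0;-1 0 -33 29 0 0 0;-1 0 0 0 0 0 0;-1 0 0 0 0 0 0'
python3 - <<'E'
from h import *
im,C=look('wrist','w8.png'); P=pose()
print(env.state()['qpos'].round(1)); togo([457,388],62.4,112,False)
print([(x,P[1].inv().apply(np.array(x[1])-P[0]).round()) for x in find('brush1_end','wrist')+find('brush1','wrist')])
E
```

```text
time_s: 32.1
ee_pos: [457.9, 397.0, 254.2]
ee_rot: [-148.2, -89.8, 30.6]
force: [0.2, 0.1, -0.1]
gripper_width: 91.1
gripper_force: 0.0
[ 17.5  26.8 141.6 134.6  81.7 -81.7]
final-frame shift [-142.4    2.4   -0.3] cur-frame [-142.4    2.5    0. ] rotvec [ 0.1  0.1 -0.1]
[]
```

```bash
python3 -m crank '-1 -20 2.4 0 0 0 0;-1 -35 0 0 0 0 0;-1 -40 0 0 0 0 0;-1 -30 0 0 0 0 0;-1 -17 0 0 0 0 0;-1 0 0 0 0 0 0;1 0 0 0 0 0 0;1 0 0 0 0 0 0;1 0 0 0 0 0 0;1 0 0 0 0 0 0' 30
python3 -m crank '1 0 0 0 0 0 0;1 0 0 0 0 0 0;1 0 0 0 0 0 0;1 0 0 0 0 0 0' 30
```

```text
time_s: 33.5
ee_pos: [460.7, 396.2, 113.5]
ee_rot: [122.1, -90.0, 120.3]
force: [0.7, -0.8, 0.5]
gripper_width: 54.2
gripper_force: 0.0
time_s: 34.0
ee_pos: [460.7, 396.2, 112.7]
ee_rot: [-157.8, -89.9, 40.2]
force: [-0.6, -0.5, -1.0]
gripper_width: 17.2
gripper_force: 30.0
```

```bash
python3 -m crank '1 15 0 0 0 0 0;1 30 0 0 0 0 0;1 40 0 0 0 0 0;1 45 0 0 0 0 0;1 0 0 0 0 0 10;1 0 0 0 0 0 10;1 0 0 0 0 0 10;1 0 0 0 0 0 10;1 0 0 0 0 0 10;1 0 0 0 0 0 10' 30
python3 -m crank '1 0 0 0 0 0 10;1 0 0 0 0 0 10;1 0 0 0 0 0 10;1 0 0 0 0 0 10;1 0 0 0 0 0 10;1 0 0 0 0 0 10;1 0 0 0 0 0 10;1 0 0 0 0 0 10;1 0 0 0 0 0 10;1 0 0 0 0 0 10' 30
python3 -m crank '1 0 0 0 0 0 10;1 0 0 0 0 0 10;1 0 0 0 0 0 0;1 0 0 0 0 0 0' 30
python3 - <<'E'
from h import *
print(env.state()['qpos'].round(1));im=grab_frame('scene')
for n in('brush1','brush1_tip'): print(find(n,'scene'))
togo([459,387.5],62.4,111,True)
E
```

```text
time_s: 35.25
ee_pos: [460.5, 396.2, 242.4]
ee_rot: [-90.1, -29.6, -27.5]
force: [0.9, 0.0, -0.9]
gripper_width: 17.4
gripper_force: 30.0
time_s: 36.5
ee_pos: [460.5, 396.2, 242.4]
ee_rot: [-90.4, 70.4, -27.9]
force: [0.4, 0.5, -0.7]
gripper_width: 17.6
gripper_force: 30.0
time_s: 37.0
ee_pos: [460.7, 396.2, 242.7]
ee_rot: [-129.4, 89.9, -67.0]
force: [-0.0, 0.5, 0.3]
gripper_width: 17.2
gripper_force: 30.0
[ 17.3  28.8 141.8 134.5  83.3  96.6]
[(0.93, [640, 124, 165]), (0.89, [464, 390, 315]), (0.56, [570, 269, 159])]
[(0.78, [565, 269, 168]), (0.73, [644, 124, 164]), (0.69, [590, 265, 52])]
final-frame shift [131.8  -2.5  -0.6] cur-frame [131.8  -2.4  -0.4] rotvec [-0.  -0.1  0. ]
```

```bash
python3 -m crank '1 40 -2 0 0 0 0;1 40 0 0 0 0 0;1 30 0 0 0 0 0;1 20 0 0 0 0 0;1 0 0 0 0 0 0' 30
python3 -m crank '0.3 0 0 0 0 0 0;-0.2 0 0 0 0 0 0;-1 0 0 0 0 0 0;-1 0 0 0 0 0 0;-1 0 0 0 0 0 0;-1 0 0 0 0 0 0;-1 0 0 0 0 0 0'
python3 -m crank '-1 0 0 -15 0 0 0;-1 0 0 -18 0 0 0;-1 -3 0 -15 0 0 0;-1 -25 0 -8 0 0 0;-1 -35 0 0 0 0 0;-1 -40 0 0 0 0 0;-1 -40 0 0 0 0 0;-1 0 0 0 0 0 0'
python3 - <<'E'
from h import *
print(env.state()['qpos'].round(1));im,C=look('scene','s9.png')
for n in('brush1','brush1_tip','brush1_end','bridge1','crate','engine','tunnels'): print(n,find(n,'scene'))
t,_=look('top','t9.png')
for n in('brush1','bridge1','crate'): print(n,find(n,'top'))
a=cv2.resize(im[130:300,150:450],(600,340),interpolation=3); b=cv2.resize(t[190:320,140:440],(600,260),interpolation=3)
cv2.imwrite('pics/c9.png',np.vstack([a,b]))
E
```

```text
time_s: 37.78
ee_pos: [462.8, 395.2, 111.0]
ee_rot: [147.3, 89.8, -150.4]
force: [-0.5, -0.1, -0.2]
gripper_width: 17.3
gripper_force: 30.0
time_s: 38.65
ee_pos: [462.5, 395.2, 112.9]
ee_rot: [155.5, 89.9, -142.1]
force: [-0.3, 0.1, -0.5]
gripper_width: 84.4
gripper_force: 0.0
time_s: 39.65
ee_pos: [436.0, 345.6, 259.8]
ee_rot: [-54.4, 89.6, 8.0]
force: [0.8, 0.6, -0.1]
gripper_width: 91.2
gripper_force: 0.0
[  9.2  25.5 146.  126.5  85.2  96.5]
brush1 [(0.92, [466, 388, 165]), (0.88, [569, 272, 162]), (0.68, [637, 125, 166])]
brush1_tip [(0.73, [566, 270, 164])]
brush1_end [(0.81, [567, 270, 161])]
bridge1 [(0.77, [439, -270, 72]), (0.76, [628, -5, 64]), (0.73, [442, -291, 84]), (0.66, [589, -258, 71]), (0.62, [466, 386, 162])]
crate [(0.63, [464, -266, 29])]
engine [(0.83, [816, 4, 43])]
tunnels [(0.57, [733, -355, 129])]
brush1 [(0.73, [457, 382, 185]), (0.5, [558, 266, 198]), (0.44, [631, 114, 198])]
bridge1 [(0.63, [428, -284, 90]), (0.6, [626, -16, 80]), (0.54, [574, -263, 76]), (0.53, [429, -274, 84]), (0.5, [423, -302, 87]), (0.42, [561, 268, 195])]
crate [(0.73, [438, -263, 45])]
```

View pics/c9.png

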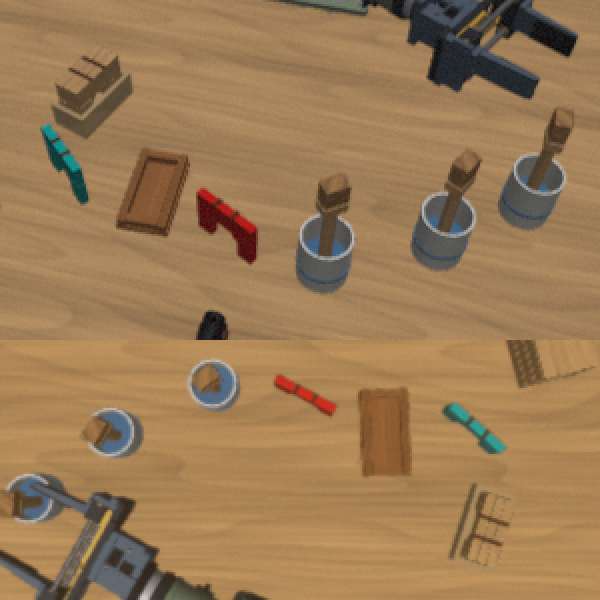

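The picture shows all three brushes bristles-up in their pots (crop px (325,230), (450,205), (540,160)), with the bridges in the crate at (95,90). One last enlarged look at the crate.

Run:
```python
import cv2,numpy as np
a=cv2.imread('pics/s9.png')[145:205,165:225];b=cv2.imread('pics/t9.png')[250:310,350:410]
cv2.imwrite('pics/c10.png',np.hstack([cv2.resize(i,(400,400),interpolation=2) for i in(a,b)]))
```

```text
(no output)
```

View pics/c10.png

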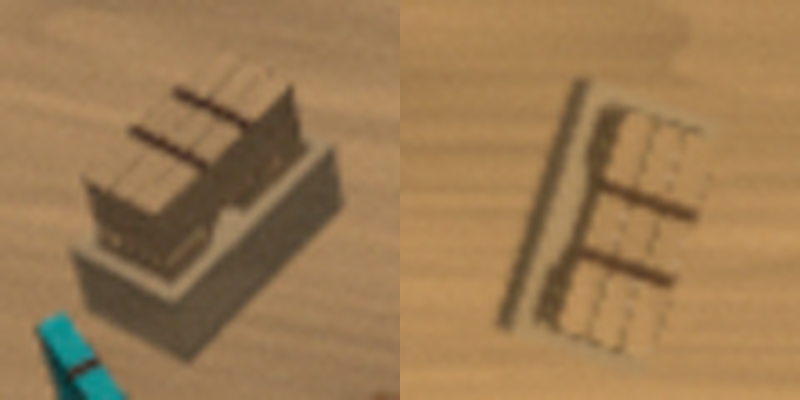

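The crop shows the three bridges level and parallel inside the crate, their tops even, at crop px (190,150). The gripper is clear of everything, so I hand the job in.

```bash
python3 -c "
from h import *
print(env.job_done())"
```

```text
the job is handed in; nothing more can be done
None
```

The job is handed in at about 40 s. All three brushes stand bristles-up in their own pots, the three wooden bridges stand level in the crate, and the engine and tunnel pile were left alone; the hand-in returned no verdict.

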